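# Fit the retaining ring on the conveyor drive shaft

### The job

Fit the retaining ring into the groove of the upright drive shaft, using the retaining-ring pliers only, never the fingers: spread the ring just enough to pass over the shaft end (overspreading ruins it), slide it down, press the sprung thrust washer down with it gently and let it close fully into the groove. Then stand the pliers back in their stand; do not disturb the tape roll, the carton or the oil can.

Things in the scene. Friction and masses are not known exactly. Their poses are not given: they have to be found in the camera images.
- pliers: External retaining-ring pliers, black sleeves, 142 mm long, 130 g, standing tips-down in the stand. Origin on the pivot, 74 mm above the bench there; z up the handles, y across them (a gripper closes along y), x through their 15 mm thickness. A spring keeps the tips together; squeezing the handles spreads the tips. Squeezing takes 9 to 13 N empty, about 40 N with the ring spread for the shaft.
- grip (a point): Where to grip the pliers, midway between the handles, 54 mm above the pivot: 57 mm over both handles there at rest (66 mm at their upper ends, 29 mm higher). Each mm of squeeze here moves the pins about 0.9 mm apart: the pins meet the forks of the free ring with the handles at about 45 mm, the ring clears the shaft at about 26 mm and is overspread at about 20 mm.
- tips (a point): On the pliers, midway between the shoulders of the two tips, 56.5 mm below the pivot. Under each flat shoulder is a pin, 3.6 mm thick, 3.5 mm long. At rest the pins are 6 mm apart along the pliers' y, at x = 0. The spread ring grips the pins and hangs on them, sagging a little; the shoulders push it down. Its bore centre is then about 22.5 mm from here, at right angles to the line of the pins.
- tool_stand: Wooden block 70 x 100 x 62 mm (x, y, z) with an upright pocket in the middle of its top, 12 x 26 mm (x, y), its mouth bevelled to 24 mm in x over the top 8 mm, 52 mm deep. The pliers hang in it tips-down, handles across y, resting with their 30 mm wide hips (12 mm below the pivot) on the block's top. Origin at the centre of its underside, z up. Fixed to the bench.
- ring: Open retaining ring of dark spring steel for the 40 mm shaft, 4 mm thick, bore 36.4 mm when free, 50 g, flat on the mat. Origin on the bore axis at the underside (the bore centre shifts about 2 mm towards the gap when spread), z up, x from the centre towards the gap. Its ends are forked lugs, open towards the gap (mouth 7 mm wide), for the pins of the pliers. In the groove it may lie at any angle.
- lug_left (a point): Seat of a pin in the fork of the ring's end on the ring's +y side, at mid thickness; on the free ring 24 mm ahead (ring x) and 10 mm aside of the ring's origin. The two seats are 20 mm apart on the free ring, 21 to 23 mm in the groove, and 32.5 mm where the ring just clears the shaft. Beyond 40 mm the ring is overspread and ruined.
- lug_right (a point): The same seat in the fork of the ring's end on the ring's -y side.
- mat: Cork parts mat, 160 x 160 x 4 mm, on which the ring lies. Origin at the centre of its underside. Fixed to the bench.
- shaft_unit: Conveyor drive shaft end standing upright on its grey square flange (130 mm) with a sprocket (130 mm across, up to 43 mm high), its hub (64 mm wide, up to 55.5 mm), a wave spring, the thrust washer and a bare steel shaft end 40 mm thick. Origin at the centre of the underside, on the shaft axis. Fixed to the bench.
- groove (a point): On the shaft axis at mid height of the ring groove, 68.75 mm above the bench. The groove runs from 66 to 71.5 mm and is 37 mm in diameter. Above it a 40 mm land up to 75 mm, then a bevel down to 35 mm diameter at the top, 78.5 mm above the bench.
- washer: Thrust washer, 62 mm across, on a wave spring round the shaft. Origin at the centre of its top face: 69 mm high when free, covering the lower 3 mm of the groove. It can be pressed down 3 mm, to the groove's lower edge, against 5 N at first and 12.5 N at the end, then meets a firm stop; the ring fits the groove once it is 1.5 mm down. Over 20 N mars the bearing behind it.
- tape_roll: Loose roll of parcel tape lying flat, 104 mm across, 48 mm high; origin at the centre of its underside. Leave alone.
- carton: Loose small cardboard box 110 x 150 x 70 mm; origin at the centre of its underside. Leave alone.
- oil_can: Loose steel can with a black cap, 56 mm across, about 130 mm high; origin at the centre of its underside. Leave alone.
Mind the look-alikes: they are no part of the job. There is more than one size of the shaft_unit; the job needs the smallest.

How it is judged:
By the outcome, as a careful person would: the job done as asked, in the order asked, and still so for the second after the job is handed in, with the robot touching nothing.
It also fails if it takes over 72 s, if anything falls off the work surface, if the arm or the gripper's body presses on something with over 40 N, if the wrist force passes 120 N, or if a joint passes its speed limit or range.

### The arm

A 6-joint arm with a two-finger parallel gripper is mounted at the origin on the work surface. World frame = base frame: x ahead of the robot, y to its left, z up, the work surface at z = 0. Lengths are in mm, angles in rad, forces in N, time in s.
With the tool pointing down it reaches from about 275 to 825 mm from the base axis. Payload 5.2 kg.
Tool frame: the origin (TCP) lies at the very end of the fingers, on their centre line; the grasp point (between the pads) lies 19 mm behind it; z points along the fingers, y is the line along which they close (so a half turn about z gives the same grasp; the last joint's range is limited). The gripper opens to 93 mm and grips with 3 to 60 N. Pads are 15 mm wide; open, the fingers measure 128 mm over their backs; the gripper's body (75 mm by 188 mm) begins 65 mm behind the grasp point.
Start: joints at [1.005, 0.259, 1.535, -0, 1.348, -0.203], TCP at [195.17, 514.212, 218.653] pointing down, gripper open.
Joint ranges: [-3.14, 3.14], [-0.91, 2.08], [0.19, 2.58], [-1.22, 4.36], [0.22, 2.71], [-3.12, 3.12]. Speed limits (rad/s): [2.57, 2.57, 3.14, 3.14, 3.14, 3.14].

### API

Orientations are given as [roll, pitch, yaw] about the fixed x, y, z axes, in that order (R = Rz(yaw) Ry(pitch) Rx(roll)).
In Python, from bench import robot gives the robot as it stands. The module is installed in compiled form; this text tells all that it offers. Calls block until the motion is done:
- robot.move_ptp(position, orientation): joint-space move of the TCP to a pose.
- robot.move_linear(position, ori=None, speed=150, f_stop=None): straight line of the TCP; ori=None keeps the orientation; speed is the mean speed in mm/s. With f_stop (N) it stops when the force on the tool has changed by that much, and returns True; else False.
- robot.move_j(angles): joint-space move.
- robot.move_gripper(opening): opening from 0.0 (shut) to 1.0 (fully open); the grip force is fixed at half the most; returns when the fingers have stopped.
- robot.sleep(seconds).
- robot.inverse_kinematics(position, orientation): joint angles nearest the present ones, or None.
- robot.get_image(name): name is "scene" or "top" or "wrist"; returns a dict with "img" (400x640x3 uint8, blue, green, red), "fovy" (degrees; the focal length in pixels is half the picture's height over the tangent of half this angle, whatever the lens; pixels are square), "cx", "cy" (the principal point, pixels), "eye" and "orientation" of the camera in the world. Camera axes: x right, y down, z forward; pixel columns grow to the right and rows downward; lengths in mm; the calibration is good to about 2 mm. A picture is of the moment at which its call begins. There is no depth.
A pose or a line that the arm cannot do raises robot.MotionError and nothing moves.
- robot.hand_in(): hands the job in; it is judged then, once.
Readings, each from a call of its own:
- robot.current_t(): time.
- robot.current_qpos(): joint angles.
- robot.current_joint_vel(): joint speeds.
- robot.current_joint_efforts(): joint torques, N m.
- robot.current_tcp_pos(): TCP position.
- robot.current_eef_rot(): TCP orientation.
- robot.current_contact_force(): force on the tool from outside, world axes, zero at the start.
- robot.current_ft_torque(): the same for the moment, N m.
- robot.current_gripper_width(): opening from 0.0 (shut) to 1.0 (fully open).
- robot.current_finger_force(): force on a finger pad.
Only numpy, scipy, OpenCV 4.12 (cv2) and the standard library are available. Lean on these libraries where they do the work, as an engineer would, in place of code of your own. Each camera call takes 0.05 s, during which the arm holds its last target. There are 200 camera calls.

## Working session

There is one attempt and no reset: what is moved stays moved. The work goes in short steps, each a Python script; the robot and the scene stay as the last script left them, time stands still between calls to the robot, and variables do not carry over. Pictures are saved under pics/ and viewed, at most 10 in all, crops included, and the job is handed in when it is done.

```bash
mkdir -p pics; cat > h.py <<'E'
import numpy as np, cv2
from bench import robot
from scipy.spatial.transform import Rotation as R
def cam(n):
    d=robot.get_image(n); return d
def rot(o):
    o=np.array(o,float)
    return o if o.shape==(3,3) else (R.from_quat(o).as_matrix() if o.size==4 else R.from_euler('xyz',o).as_matrix())
def px2w(d,u,v,z):
    f=d['img'].shape[0]/2/np.tan(np.radians(d['fovy'])/2)
    r=rot(d['orientation'])@np.array([(u-d['cx'])/f,(v-d['cy'])/f,1]); e=np.array(d['eye'])
    return e+r*(z-e[2])/r[2]
def w2px(d,p):
    f=d['img'].shape[0]/2/np.tan(np.radians(d['fovy'])/2)
    c=rot(d['orientation']).T@(np.array(p)-np.array(d['eye'])); return c[:2]/c[2]*f+[d['cx'],d['cy']]
E
python3 - <<'E'
from h import *
import pickle
ims={n:cam(n) for n in ("scene","top","wrist")}
pickle.dump(ims,open('i0.pkl','wb'))
for n,d in ims.items(): print(n,{k:v for k,v in d.items() if k!='img'})
cv2.imwrite('pics/top.png',ims['top']['img'])
cv2.imwrite('pics/sw.png',cv2.resize(np.vstack([ims['scene']['img'],ims['wrist']['img']]),(480,600)))
print(robot.current_eef_rot(),robot.current_t())
E
```

```text
scene {'fovy': 44.363619841479476, 'cx': 312.152511682814, 'cy': 203.43046708744907, 'eye': array([1293.62685709, -373.42325176,  713.34288641]), 'orientation': array([-2.21518930e+00, -2.18155838e-03,  1.10611835e+00])}
top {'fovy': 52.12454355883132, 'cx': 319.598088597168, 'cy': 194.90435877498936, 'eye': array([362.66744385, -19.36917997, 995.00060033]), 'orientation': array([-2.93013067e+00, -2.37973350e-03, -1.48594938e+00])}
wrist {'fovy': 69.13672426262488, 'cx': 320.7262711867861, 'cy': 203.28781713045933, 'eye': array([129.23572326, 538.17728049, 384.41614601]), 'orientation': array([2.88181692e+00, 1.07171762e-03, 1.20841265e+00])}
[-3.14028773e+00 -2.33386182e-04  2.77876490e+00] 0.15
```

View pics/top.png

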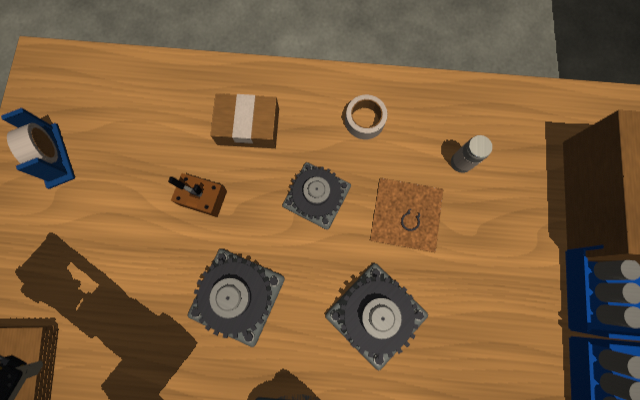

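View pics/sw.png

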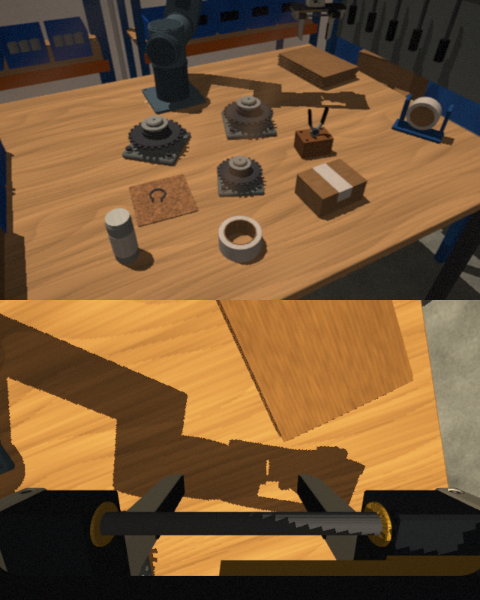

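Top view: three shaft units at (316,189), (230,297) and (380,318). The one at (316,189) is clearly the smallest (flange about 50 px against 75 px), so that's the one to use. The stand with the pliers is at (200,193), the ring on the mat at (411,220), and the gap appears to face up. Next is an enlarged crop to confirm.

```bash
python3 - <<'E'
from h import *
import pickle
ims=pickle.load(open('i0.pkl','rb')); d=ims['top']
for n,u,v,z in [('stand',207,187,62),('handle',180,188,150),('shafttop',316.5,189,78.5),('ring',411,221,6),('mat',407,214,4),('can',480,147,130),('tape',366,116,48),('carton',245,121,70),('big1',229,297,100),('big2',381,318,100)]:
    print(n,px2w(d,u,v,z).round())
c=cv2.resize(d['img'][150:260,155:295],None,fx=4,fy=4,interpolation=3)
e=cv2.resize(d['img'][150:260,275:445],None,fx=4,fy=4,interpolation=3)
f=cv2.resize(ims['scene']['img'][130:290,160:480],None,fx=2.1,fy=2.1,interpolation=3)
cv2.imwrite('pics/c1.png',cv2.resize(d['img'][145:255,160:445],None,fx=2.8,fy=2.8,interpolation=3))
E
```

```text
stand [559. 260.  62.]
handle [533. 290. 150.]
shafttop [572.   3.  78.]
ring [ 529. -232.    6.]
mat [ 545. -222.    4.]
can [ 687. -351.  130.]
tape [ 774. -102.   48.]
carton [727. 189.  70.]
big1 [317. 168. 100.]
big2 [ 301. -156.  100.]
```

View pics/c1.png

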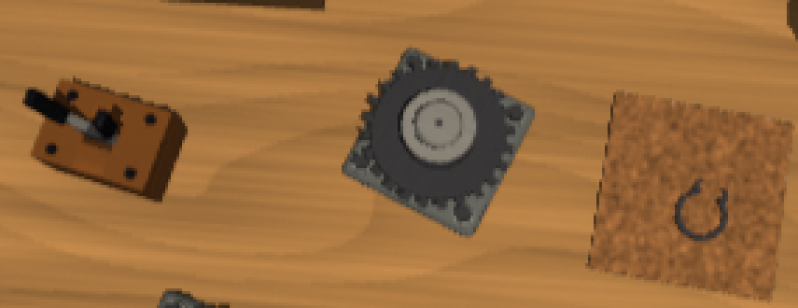

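The crop confirms the small shaft unit, with its plain 40 mm end and washer, at top-view pixel (316,189). The ring's gap faces image-up. Next I'll compute directions and take closer wrist views of the stand and the ring.

```bash
python3 - <<'E'
from h import *
import pickle
ims=pickle.load(open('i0.pkl','rb')); d=ims['top']
g=lambda x,y,z: px2w(d,160+x/2.8,145+y/2.8,z)
a,b=g(70,80,62),g(187,128,62); e,f=g(33,157,62),g(160,201,62)
print('stand',a.round(),b.round(),e.round(),f.round(),'c',((a+b+e+f)/4).round(), np.degrees(np.arctan2(*(b-a)[1::-1])),np.degrees(np.arctan2(*(f-e)[1::-1])))
r0,r1=g(700,213,8),g(710,188,8); print('ring',r0,r1)
w=ims['wrist']; T=R.from_euler('xyz',robot.current_eef_rot()).as_matrix()
tc=np.array(robot.current_tcp_pos())
C=T.T@rot(w['orientation']); o=T.T@(np.array(w['eye'])-tc)
print(o,C.round(3)); np.savez('cam.npz',C=C,o=o)
# look at stand/pliers: tool yaw s.t. tool y along stand long axis
E
```

```text
stand [587. 316.  62.] [554. 212.  62.] [519. 336.  62.] [491. 226.  62.] c [537. 273.  62.] -107.52831975026163 -104.11241008325192
ring [ 527.7912097  -228.73735511    8.        ] [ 550.59387038 -236.60379846    8.        ]
[  70.13877975   -0.81882591 -166.35698474] [[ 0.    -0.966 -0.257]
 [ 1.     0.     0.   ]
 [-0.    -0.257  0.966]]
```

```bash
python3 - <<'E'
from h import *
import pickle
Y=2.87
robot.move_ptp([537,273,240],[np.pi,0,Y]); a=cam('wrist')
robot.move_ptp([545,-235,150],[np.pi,0,2.81]); b=cam('wrist')
pickle.dump((a,b),open('i1.pkl','wb'))
cv2.imwrite('pics/wa.png',a['img']);cv2.imwrite('pics/wb.png',b['img']);print(robot.current_t(),robot.current_tcp_pos())
E
```

```text
3.6667 [ 545.56991668 -233.89828716  150.30099177]
```

View pics/wa.png

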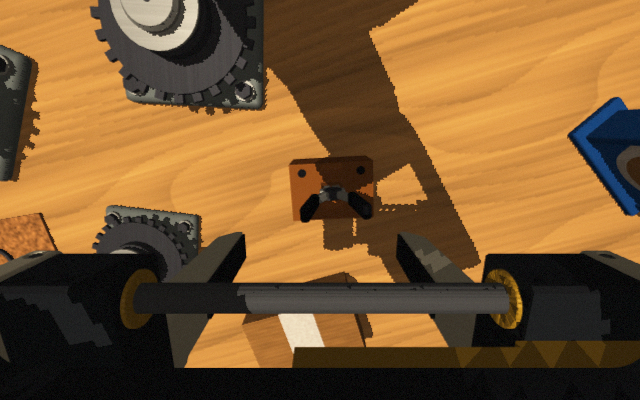

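View pics/wb.png

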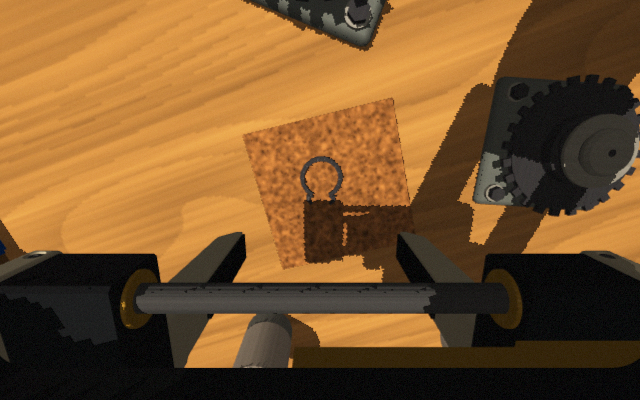

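Wrist view A shows the stand with the pliers at about (334,195), handle ends near (308,212) and (364,212). View B shows the ring centred near (322,178), with its lugs at about (310,200) and (334,199), partly in shadow. Enlarged crops of both follow.

```bash
python3 - <<'E'
from h import *
import pickle
a,b=pickle.load(open('i1.pkl','rb'))
c=cv2.resize(a['img'][145:235,280:385],None,fx=5,fy=5,interpolation=3)[:,:390*2]
e=cv2.resize(b['img'][145:215,290:355],None,fx=6,fy=6,interpolation=3)
e=cv2.convertScaleAbs(e,alpha=1.8); c=cv2.convertScaleAbs(c,alpha=1.3)
cv2.imwrite('pics/c2.png',c); cv2.imwrite('pics/c3.png',e); print(c.shape,e.shape)
E
```

```text
(450, 525, 3) (420, 390, 3)
```

View pics/c2.png

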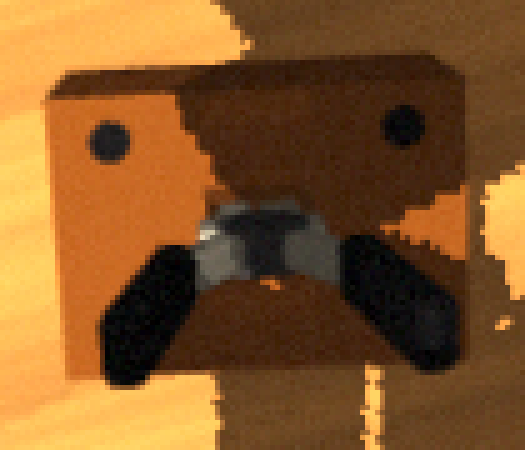

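View pics/c3.png

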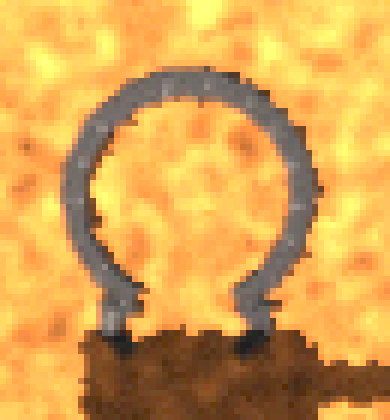

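Crop A: the stand's top face is centred at about (262,229) in the crop. It tilts about -3° in the picture, and the handles have the same tilt. Crop B: the ring bore is centred at about (190.5,197), with the gap straight down within about 1°.

```bash
python3 - <<'E'
from h import *
import pickle
a,b=pickle.load(open('i1.pkl','rb')); t=pickle.load(open('i0.pkl','rb'))['top']
A=lambda x,y,z: px2w(a,280+(x+.5)/5-.5,145+(y+.5)/5-.5,z)
B=lambda x,y,z: px2w(b,290+(x+.5)/6-.5,145+(y+.5)/6-.5,z)
cs=[A(50,98,62),A(465,80,62),A(66,378,62),A(468,360,62)]
print(np.round(cs,1),np.mean(cs,0)); 
an=lambda p,q: np.degrees(np.arctan2(*(q-p)[1::-1]))
print(an(cs[0],cs[1]),an(cs[2],cs[3]),'holes',an(A(110,142,62),A(405,126,62)))
print('handles',A(125,365,155),A(435,350,155),an(A(125,365,155),A(435,350,155)),'mid',A(280,357,155),'pivot',A(268,235,77))
print('ring',B(190.5,197,8),'lugs',B(120,330,8),B(253,330,8),an(B(120,330,8),B(253,330,8)),an(B(190.5,197,8),B(187.5,330,8)))
for p in ([546,273,62],):print(w2px(t,np.mean(cs,0)))
E
```

```text
[[500.7 244.8  62. ]
 [522.8 340.6  62. ]
 [568.5 228.2  62. ]
 [590.7 325.9  62. ]] [545.66540817 284.90666556  62.        ]
76.99549763897521 77.20032842130875 holes 77.63886203299904
handles [541.97638632 256.43572898 155.        ] [554.24341436 311.36748425 155.        ] 77.41159749867809 mid [548.02606693 283.961711   155.        ] pivot [543.23452544 286.38847305  77.        ]
ring [ 529.76060898 -228.52978973    8.        ] lugs [ 548.84485001 -248.67500714    8.        ] [ 556.72673972 -225.66975051    8.        ] 71.08789641388515 -20.14876496511527
[195.4955869  191.56229482]
```

```bash
python3 - <<'E'
from h import *
import pickle
Y=np.radians(167.2)
robot.move_ptp([545.8,284.9,205],[np.pi,0,Y])
print(robot.move_linear([545.8,284.9,109],speed=80,f_stop=6),robot.current_tcp_pos())
for w in (58,55,52,50):
    robot.move_gripper(w/93); print(w,robot.current_gripper_width()*93,robot.current_finger_force(),robot.current_contact_force())
robot.move_linear([545.8,284.9,190],speed=80)
print(robot.current_tcp_pos(),robot.current_contact_force())
robot.sleep(.3)
a=cam('wrist');pickle.dump(a,open('i2.pkl','wb'));cv2.imwrite('pics/w2.png',cv2.resize(a['img'][120:290,230:410],None,fx=3.3,fy=3.3,interpolation=3))
print(robot.current_t())
E
```

```text
False [546.21801676 285.06134532 109.66299659]
58 58.44362956186504 7.015627466607839 [0.08670384 1.07680323 6.03211893]
55 55.20908426473618 7.267683874815702 [0.01005043 0.55206249 5.73764813]
52 51.75568990891165 8.682479511480778 [0.47143107 1.52214931 7.30843928]
50 50.47894346090589 12.14919647492934 [-0.09362615  0.1527618   8.28629206]
[545.43281821 284.79121679 189.44172429] [ 0.41028134 -0.24582668 -1.22537399]
10.0583
```

View pics/w2.png

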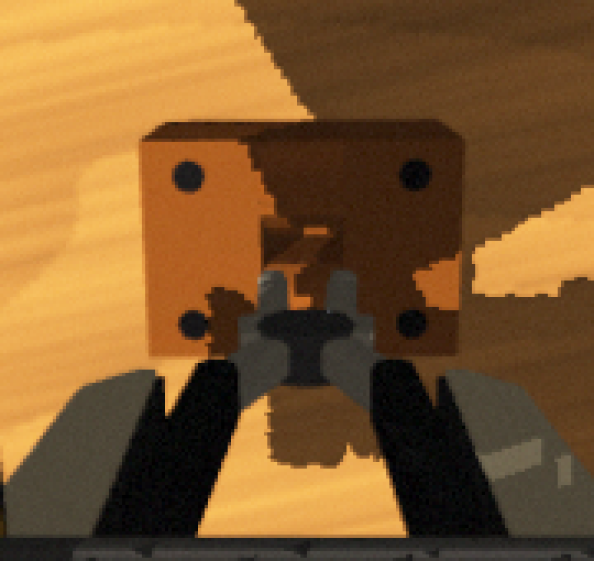

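The pliers are out of the stand: their weight reads 1.2 N, and the tips sit at crop (273,283) and (342,283). On the way I'll photograph the shaft, then hover over the ring and view both in one composite.

```bash
python3 - <<'E'
from h import *
import pickle
Y=np.radians(160.5)
robot.move_ptp([610,-10,210],[np.pi,0,Y]);robot.sleep(.2); s=cam('wrist')
robot.move_ptp([552.4,-236.5,150],[np.pi,0,Y])
robot.move_linear([552.4,-236.5,122],speed=60);robot.sleep(.3); b=cam('wrist'); c=cam('scene')
print(robot.current_tcp_pos(),robot.current_eef_rot(),robot.current_contact_force(),robot.current_t())
pickle.dump((s,b,c),open('i3.pkl','wb'))
print('shaft px',w2px(s,[572,3,78.5]),'ring scene',w2px(c,[552,-236,10]))
im=np.zeros((600,800,3),np.uint8)
im[:300,:400]=cv2.resize(s['img'][100:175,270:370],None,fx=4,fy=4,interpolation=3)
im[:600,400:]=cv2.convertScaleAbs(cv2.resize(b['img'][155:245,290:350],(400,600),interpolation=3),alpha=1.7)
u,v=w2px(c,[552,-236,50]).astype(int)
im[300:,:400]=cv2.convertScaleAbs(cv2.resize(c['img'][v-37:v+38,u-50:u+50],(400,300),interpolation=3),alpha=1.5); print(u,v)
cv2.imwrite('pics/comp.png',im)
E
```

```text
[ 552.47957377 -236.63153247  122.2515397 ] [-3.14147818e+00  4.17184470e-04  2.80111880e+00] [ 0.06950874 -0.57576454 -1.02563596] 13.4417
shaft px [319.54496522 157.10069154] ring scene [208.79070119 265.47280536]
206 250
```

View pics/comp.png

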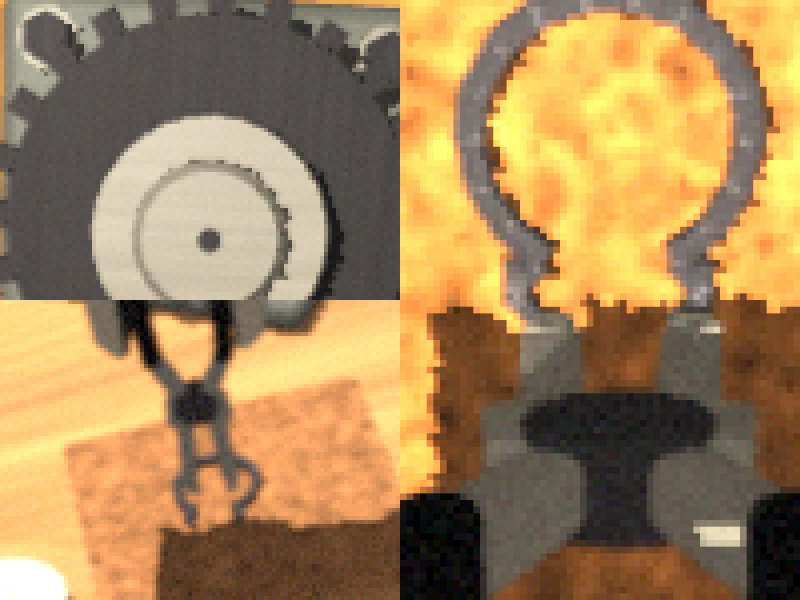

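```bash
python3 - <<'E'
from h import *
import pickle
s,b,c=pickle.load(open('i3.pkl','rb'))
print('shaft',px2w(s,321.6,159.6,78.5))
B=lambda x,y,z: px2w(b,290+(x-400+.5)/6.667-.5,155+(y+.5)/6.667-.5,z)
pb=lambda p: ((w2px(b,p)-[290,155]+.5)*6.667-.5+[400,0]).round(1)
pc=lambda p: ((w2px(c,p)-[156,213]+.5)*4-.5+[0,300]).round(1)
g=np.radians(-19.5);X=np.array([np.cos(g),np.sin(g),0]);Yv=np.array([-X[1],X[0],0]);r0=np.array([529.8,-228.5,0])
P=lambda x,y,z:r0+X*x+Yv*y+[0,0,z]
print('ring centre z8',pb(P(0,0,8)),'inner top',pb(P(-18.2,0,8)),'lugs',pb(P(24,10,8)),pb(P(24,-10,8)),'meas',B(612.5,132,8))
T=np.array([552.48,-236.63,0])
for z in (30.75,27.25): print('tip',z,pb(T+Yv*0+[0,0,z]),pc(T+[0,0,z]),pc(T+Yv*6.15+[0,0,z]),pc(T-Yv*6.15+[0,0,z]))
print('scene lugs',pc(P(24,10,8)),pc(P(24,-10,8)),'spine',pc(P(-20,0,8)))
print('pivot scene',pc(T+[0,0,87]), 'pivot wrist',pb(T+[0,0,87]))
gray=b['img'][195:225,300:345].sum(2)//3
print(gray[:14])
E
```

```text
shaft [575.08559169   4.13807528  78.5       ]
ring centre z8 [613.  134.1] inner top [613.1   8.6] lugs [679.7 293.2] [546.  293.2] meas [ 529.48939451 -228.46784518    8.        ]
tip 30.75 [612.6 333.7] [206.6 482.6] [219.  481.6] [194.2 483.6]
tip 27.25 [612.6 327.2] [207.5 487.7] [219.8 486.6] [195.1 488.7]
scene lugs [232.2 513.4] [192.6 516.7] spine [216.  456.9]
pivot scene [192.  397.9] pivot wrist [614.1 467.7]
[[116 112 119 136 143 105  70  68  60  66  83  58  40  42 107 120 124 120
  118 124 121 127 132 136 139 135 129 122 118 105  76  69  69  60  61  68
   62  69  73 117 124 130 122 121 124]
 [110 118 135 147 147 106  74  74  73  67  67  75  70  74 117 122 123 118
  113 114 122 126 135 139 140 137 139 134 133 125 107  79  70  66  69  66
   61 115 133 134 129 127 124 120 124]
 [108 127 144 147 146 103  86  83  79  66  71 120 127 133 135 129 121 107
  108 113 118 122 127 130 133 138 139 139 140 143 141 109  78  68  71  76
   63 102 130 136 130 126 119 115 118]
 [110 129 136 138 139 104  99  93  83  51  96 119 132 134 136 128 115 108
   99 112 118 118 124 125 126 124 130 13
[... 1243 characters left out ...]
8  65  65  63  52  43  43
   41  41  44  45  45  37  38  41  41  46  47  50  51  51  47  49  61  48
   52  49  47  49  42  41  44  44  48]
 [ 38  39  44  46  46  52  47  50  75  72  70  71  68  62  53  47  50  39
   33  40  43  44  40  42  41  43  45  49  49  49  50  48  49  47  53  52
   48  51  48  44  45  41  37  41  42]
 [ 43  42  46  48  48  54  54  46  71  73  66  67  65  53  49  51  48  42
   39  40  41  45  39  42  43  45  43  48  47  50  48  50  47  49  46  51
   52  51  43  43  40  38  39  34  43]
 [ 41  39  42  43  44  47  50  50  76  70  69  66  54  51  54  47  49  41
   40  42  43  45  48  42  48  51  52  50  49  46  48  48  44  51  50  48
   51  48  43  38  30  35  34  33  35]]
```

Composite: the shaft's centre mark is at wrist pixel (321.6,159.6), which puts the shaft at (575.1, 4.1). In the ring panel the tips are centred at x≈623, against 612 for the ring, and the end edge is at row 325. So the tips are about 1 mm off in both axes, which I'll correct. Next is lowering until they touch.

```bash
python3 - <<'E'
from h import *
x,y=551.3,-237.0
robot.move_linear([x,y,106],speed=50);robot.sleep(.2)
print(robot.current_contact_force())
print(robot.move_linear([x,y,97],speed=8,f_stop=2),robot.current_tcp_pos(),robot.current_contact_force())
robot.sleep(.2);print(robot.current_tcp_pos(),robot.current_contact_force(),robot.current_t())
E
```

```text
[-0.33174614 -0.31010347 -0.81545126]
True [ 551.33589367 -237.00552139  102.36207661] [0.43154366 0.56371061 4.22914894]
[ 551.23460435 -236.99912171  102.30512332] [-0.07972725  0.07265436  6.47139278] 14.9167
```

Contact came at 102.3, against an expected 99 for pins on the mat, so the pins are probably on the lugs. I'll raise, narrow the pins and try again.

```bash
python3 - <<'E'
from h import *
x,y=551.3,-237.0
robot.move_linear([x,y,107],speed=40)
robot.move_gripper(54/93); print(robot.current_gripper_width()*93,robot.current_finger_force())
robot.sleep(.2); print(robot.current_contact_force())
print(robot.move_linear([x,y,97],speed=8,f_stop=1.5),robot.current_tcp_pos(),robot.current_contact_force())
robot.sleep(.2);print(robot.current_tcp_pos(),robot.current_contact_force(),robot.current_t())
b=cam('wrist'); import pickle; pickle.dump(b,open('i4.pkl','wb'))
E
```

```text
54.26435538214057 6.3141487806569785
[ 0.45590934  0.24693457 -0.21324718]
True [ 551.24856323 -236.97512087  101.89367973] [-0.59873114 -0.49132573  3.99686973]
[ 551.08480217 -236.89492093  101.78114383] [0.95099573 0.70753048 5.48205629] 16.6583
```

```bash
python3 - <<'E'
from h import *
x,y=551.3,-237.0
z=robot.current_tcp_pos()[2]
for k in range(12):
    z+=.25; robot.move_linear([x,y,z],speed=20); robot.sleep(.05)
    f=robot.current_contact_force()[2]; print(round(z,2),robot.current_tcp_pos()[2].round(2),round(f,2))
    if f<0.3: break
z+=.55; robot.move_linear([x,y,z],speed=20)
for w in (50,47,44,42,40,38):
    robot.move_gripper(w/93); print(w,round(robot.current_gripper_width()*93,1),robot.current_finger_force(),robot.current_contact_force().round(1))
print(robot.current_tcp_pos(),robot.current_t())
b=cam('wrist'); import pickle; pickle.dump(b,open('i5.pkl','wb'))
E
```

```text
102.01 101.97 3.24
102.26 102.07 1.4
102.51 102.22 -1.09
50 50.1 6.523140788194723 [-0.5 -0.  -1.3]
47 47.5 6.929193557880353 [ 0.2  0.2 -0.8]
44 44.0 7.64733150601387 [-0.5 -0.6 -0.3]
42 42.5 10.129416435956955 [-0.2 -1.5  1.8]
40 40.7 14.315284788608551 [ 1.  -0.1  1.2]
38 39.0 18.05122286081314 [1.1 1.9 4.6]
[ 551.61478938 -236.63625948  103.390872  ] 19.6167
```

The ring is engaged: force climbs from 42 mm on, to 18 N at 39. I'll keep spreading to about 24 mm, lift and check.

```bash
python3 - <<'E'
from h import *
for w in (35,32,29,27,25.5,24.5,23.5,23):
    robot.move_gripper(w/93); r=robot.current_gripper_width()*93; print(w,round(r,1),robot.current_finger_force(),robot.current_contact_force().round(1))
    if r<24.3: break
p=robot.current_tcp_pos(); print(p)
robot.move_linear([551.3,-237,p[2]+30],speed=50); robot.sleep(.4)
print(robot.current_contact_force(),robot.current_gripper_width()*93,robot.current_finger_force(),robot.current_t())
b=cam('wrist'); c=cam('scene'); import pickle; pickle.dump((b,c),open('i6.pkl','wb'))
E
```

```text
35 36.0 28.197835385799408 [0.4 2.1 5.3]
32 35.7 30.12228548526764 [0.9 2.7 5.7]
29 35.2 30.121986865997314 [0.6 3.3 5.4]
27 34.9 30.121889412403107 [1.6 2.9 5.6]
25.5 35.3 30.121964514255524 [0.4 2.6 5. ]
24.5 35.5 30.121999382972717 [0.6 2.7 5.9]
23.5 35.1 30.121833086013794 [0.6 2.7 6. ]
23 35.6 30.122040510177612 [0.8 2.4 6.3]
[ 551.62611118 -236.65728161  103.50155556]
[ 0.28935012 -0.21838003 -2.13847499] 34.65713543172942 29.895426656585187 22.6333
```

The ring lifts (2.1 N total), but squeezing saturates at 30 N with 35 mm between the handles, so I need more leverage. I'll set the ring back, stand the pliers, regrip near the handle ends (about 82 mm above the pivot) and repeat.

```bash
python3 - <<'E'
from h import *
import pickle
x,y=551.3,-237.0
robot.move_linear([x,y,107],speed=60)
print(robot.move_linear([x,y,103.0],speed=15,f_stop=1.5),robot.current_tcp_pos())
robot.move_gripper(46/93); robot.move_gripper(54/93)
print(robot.current_gripper_width()*93,robot.current_finger_force(),robot.current_contact_force())
robot.move_linear([x,y,125],speed=50)
robot.sleep(.1);b=cam('wrist');
robot.move_linear([x,y,190],speed=200)
print(robot.current_contact_force())
c=cam('top')
pickle.dump((b,c,robot.current_tcp_pos()),open('i7.pkl','wb'))
Y=np.radians(167.2)
robot.move_ptp([545.8,284.9,195],[np.pi,0,Y])
print(robot.move_linear([545.8,284.9,125],speed=70,f_stop=4),robot.current_tcp_pos(),robot.current_contact_force())
print(robot.move_linear([545.8,284.9,110],speed=20,f_stop=2.5),robot.current_tcp_pos(),robot.current_contact_force(),robot.current_t())
E
```

```text
True [ 551.744198   -237.29383794  103.45573423]
54.382826392239856 5.933224173495546 [-0.29495293  0.44852485  2.99941555]
[ 0.44092596  0.17656297 -1.51856025]
False [546.17819424 285.0482319  125.57052433] [-1.25795442  0.6146353  -1.0704045 ]
True [545.67056711 284.78946431 110.45387814] [-0.74089735  0.98219082  5.03481165] 29.5167
```

```bash
python3 - <<'E'
from h import *
import pickle
robot.move_gripper(80/93)
robot.move_linear([545.8,284.9,137],speed=80); robot.sleep(.1)
print(robot.current_contact_force(),robot.current_tcp_pos())
for w in (63,60,57):
    robot.move_gripper(w/93); print(w,robot.current_gripper_width()*93,robot.current_finger_force(),robot.current_contact_force())
robot.move_linear([545.8,284.9,220],speed=110); robot.sleep(.2)
print(robot.current_contact_force(),robot.current_gripper_width()*93,robot.current_t())
Y=np.radians(160.5)
robot.move_ptp([551.3,-237,165],[np.pi,0,Y]); robot.move_linear([551.3,-237,140],speed=60); robot.sleep(.2)
b=cam('wrist'); c=cam('scene')
b0,_,_=pickle.load(open('i7.pkl','rb'))
pickle.dump((b,c,robot.current_tcp_pos()),open('i8.pkl','wb'))
im=np.zeros((600,800,3),np.uint8)
im[:,:400]=cv2.convertScaleAbs(cv2.resize(b0['img'][155:245,290:350],(400,600),interpolation=3),alpha=1.7)
im[:,400:]=cv2.convertScaleAbs(cv2.resize(b['img'][145:235,290:350],(400,600),interpolation=3),alpha=1.7)
cv2.imwrite('pics/comp2.png',im); print(robot.current_tcp_pos(),robot.current_contact_force(),robot.current_t())
E
```

```text
[ 0.19991797 -0.40453146 -0.43625301] [545.47215206 284.79913531 136.64823589]
63 63.30363793550662 6.018994613550603 [-0.08534078 -0.19194488  0.33041159]
60 60.267087002264304 6.321614136686549 [-0.47378944 -0.92196275  0.69481095]
57 57.89257632295952 6.747859666356817 [ 0.33540607 -1.47161952  3.72874175]
[ 0.22227489  1.14667034 -0.2270751 ] 57.22471933250634 33.0
[ 551.46468096 -237.15473571  140.33548206] [-0.2746455   1.45945576 -1.62478265] 35.7667
```

View pics/comp2.png

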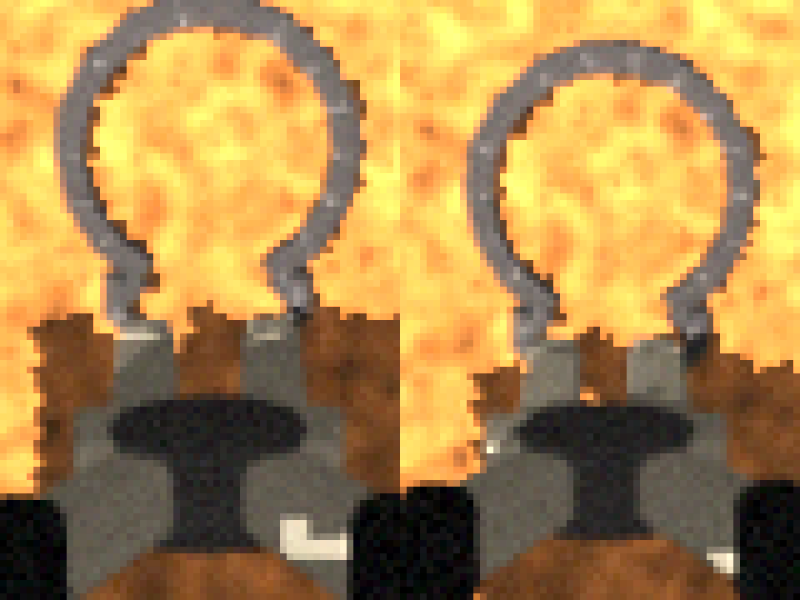

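The right panel shows the regripped pliers over the ring: tips centred at x≈605, ring at 612, tip edge at row 342, ring centre at row 189. The left panel, taken just after release, has tips at 208, ring at 211, edge at row 325 and centre at row 146.

```bash
python3 - <<'E'
from h import *
import pickle
b0,_,_=pickle.load(open('i7.pkl','rb')); b,_,_=pickle.load(open('i8.pkl','rb'))
s=400/60
L=lambda x,y,z: px2w(b0,290+(x+.5)/s-.5,155+(y+.5)/s-.5,z)
Q=lambda x,y,z: px2w(b,290+(x-400+.5)/s-.5,145+(y+.5)/s-.5,z)
Y=np.radians(160.5);tx=np.array([np.cos(Y),np.sin(Y),0]);ty=np.array([np.sin(Y),-np.cos(Y),0])
for n,t,r in (('L',L(208,325,30.6),L(211,146,8)),('R',Q(605,342,21.1),Q(612,189,8))):
    print(n,t.round(1),r.round(1),'rel x,y',(t-r)@tx,(t-r)@ty)
E
```

```text
L [ 549.7 -236.8   30.6] [ 529.6 -229.2    8. ] rel x,y -21.48378652438907 -0.4867578454330889
R [ 549.6 -237.6   21.1] [ 529.8 -229.5    8. ] rel x,y -21.316447297272397 -1.0757392744069758
```

```bash
python3 - <<'E'
from h import *
import pickle
x,y=551.6,-236.15
robot.move_linear([x,y,130.5],speed=40);robot.sleep(.1)
print(robot.move_linear([x,y,124],speed=8,f_stop=1.5),robot.current_tcp_pos())
z=robot.current_tcp_pos()[2]
for k in range(12):
    z+=.25; robot.move_linear([x,y,z],speed=20); robot.sleep(.05)
    if robot.current_contact_force()[2]<0.3: break
print(z,robot.current_tcp_pos())
z+=.55; robot.move_linear([x,y,z],speed=20)
for w in (50,40,35,31,28,25,22,19.5,18,17):
    robot.move_gripper(w/93); r=robot.current_gripper_width()*93; print(w,round(r,1),round(robot.current_finger_force(),1),robot.current_contact_force().round(1))
    if r<17.5 or (robot.current_finger_force()>29.9): break
print(robot.current_tcp_pos(),robot.current_t())
E
```

```text
True [ 551.61573949 -236.15447071  128.39039726]
128.89039725721426 [ 551.53311668 -236.13240118  128.78335415]
50 50.3 7.0 [-0.9 -0.5  0.3]
40 40.8 12.6 [-1.3 -3.1  7.2]
35 35.8 17.5 [-0.5 -1.3  5.2]
31 31.9 20.3 [-0.3 -2.8  6.3]
28 28.6 22.5 [-1.1 -2.9  6.4]
25 26.1 24.6 [-1.1 -2.1  5.3]
22 23.5 26.7 [-0.7 -2.4  5.2]
19.5 20.8 28.3 [-0.5 -1.8  5.4]
18 19.3 29.2 [-1.7 -2.9  4.5]
17 18.2 29.7 [-0.7 -3.5  4.5]
[ 552.01248718 -237.03036097  130.13572088] 40.7417
```

```bash
python3 - <<'E'
from h import *
import pickle
robot.move_gripper(16/93); print(robot.current_gripper_width()*93,robot.current_finger_force())
robot.move_linear([551.6,-236.15,142],speed=40); robot.sleep(.2)
print(robot.current_contact_force(),robot.current_tcp_pos(),robot.current_gripper_width()*93,robot.current_t())
b=cam('wrist');pickle.dump(b,open('i9.pkl','wb'))
b8=pickle.load(open('i8.pkl','rb'))[0]
for n,d in(('free',b8),('spread',b)):
  for v in range(160,190,3):
    m=d['img'][v,280:370].astype(float); k=(m[:,2]-m[:,0]<45)&(m.max(1)<170)
    u=np.where(k)[0]; runs=np.split(u,np.where(np.diff(u)>1)[0]+1); print(n,v,[(int(r[0])+280,int(r[-1])+280) for r in runs if len(r)>1])
E
```

```text
17.400556996860704 30.42741295415908
[-0.45822055 -0.24769568 -1.57605107] [ 551.41037892 -235.95161744  141.67259443] 17.239539186442883 41.6333
free 160 [(304, 309), (333, 339)]
free 163 [(302, 308), (336, 340)]
free 166 [(301, 305), (338, 342)]
free 169 [(300, 304), (339, 342)]
free 172 [(300, 303), (339, 343)]
free 175 [(300, 304), (339, 342)]
free 178 [(301, 305), (339, 342)]
free 181 [(302, 306), (337, 341)]
free 184 [(303, 308), (335, 339)]
free 187 [(305, 312), (332, 338)]
spread 160 [(302, 309), (331, 339)]
spread 163 [(300, 308), (335, 341)]
spread 166 [(298, 303), (338, 343)]
spread 169 [(297, 302), (340, 345)]
spread 172 [(296, 300), (340, 345)]
spread 175 [(296, 300), (341, 345)]
spread 178 [(296, 299), (302, 303), (341, 344)]
spread 181 [(296, 299), (341, 344)]
spread 184 [(296, 301), (340, 344)]
spread 187 [(297, 302), (339, 343)]
```

```bash
cat > fit.py <<'E'
from h import *
from scipy.optimize import least_squares
def bore(d,c0,z):
    """fit inner edge circle in world at height z; rays from c0 px"""
    g=cv2.GaussianBlur(d['img'],(0,0),.6).astype(float); pts=[]
    k=(g[...,2]-g[...,0]<45)&(g.max(2)<170)
    for a in np.radians(np.arange(-200,21,5)):
        for r in np.arange(12,26,.25):
            u,v=c0[0]+r*np.cos(a),c0[1]+r*np.sin(a)
            if k[int(round(v)),int(round(u))]: 
                pts.append(px2w(d,u-.25*np.cos(a),v-.25*np.sin(a),z)[:2]); break
    p=np.array(pts); f=lambda q: np.hypot(*(p-q[:2]).T)-q[2]
    s=least_squares(f,[*p.mean(0),19],loss='soft_l1'); return s.x,np.std(s.fun),len(p)
E
python3 - <<'E'
from fit import *
import pickle
b8,_,p8=pickle.load(open('i8.pkl','rb')); b=pickle.load(open('i9.pkl','rb'))
print('free',bore(b8,(321.5,173),8)); r=bore(b,(320.5,174),20); print('spread',r)
t=np.array([551.41,-235.95]); off=r[0][:2]-t; Y=np.radians(160.5)
print('off tool', off@[np.cos(Y),np.sin(Y)], off@[np.sin(Y),-np.cos(Y)], 'target TCP',np.array([575.1,4.1])-off)
E
```

```text
free (array([ 529.89145152, -229.39739765,   17.98724434]), np.float64(0.34833025329171907), 45)
spread (array([ 532.1831243 , -229.8018474 ,   20.36081685]), np.float64(0.6504494116009555), 45)
off tool 20.17634628736917 -0.6225592601706946 target TCP [594.3268757  -2.0481526]
```

The spread bore measures about 41 mm, so it clears the shaft. Next I'll move it over the shaft and check against the centre mark.

```bash
python3 - <<'E'
from fit import *
import pickle
Y=np.radians(160.5)
robot.move_linear([551.6,-236,215],speed=150)
robot.move_ptp([594.3,-2.05,215],[np.pi,0,Y]); robot.sleep(.3)
d=cam('wrist');pickle.dump(d,open('i10.pkl','wb'))
print(robot.current_tcp_pos(),robot.current_contact_force(),robot.current_gripper_width()*93,robot.current_t())
u,v=w2px(d,[575.1,4.1,78.5]); print('pred dot',u,v)
g=d['img'].mean(2); print(g[int(v)-6:int(v)+7,int(u)-6:int(u)+7].astype(int))
for vv in range(int(v)-24,int(v)+20,4): print(vv,g[vv,int(u)-32:int(u)+33].astype(int).tolist())
E
```

```text
[594.32994035  -3.14340385 214.98887768] [ 0.74918279 -0.2583311  -1.73071252] 17.238957428755963 43.6083
pred dot 321.8813286807126 174.69983352896085
[[198 198 198 199 200 196 199 198 197 199 192 193 196]
 [199 198 198 197 197 195 196 194 196 196 195 197 195]
 [196 195 197 196 194 194 197 195 195 194 195 192 197]
 [189 193 193 194 193 193 194 186 192 191 192 194 191]
 [188 188 192 191 189 181 173 152 167 175 185 188 188]
 [195 194 194 192 189 143  86  74  75 113 180 192 191]
 [195 196 195 192 173 101  74  77  73  73 173 193 194]
 [192 192 191 191 172 100  72  76  69  72 149 185 192]
 [192 191 190 191 174 113  77  71  73  85 154 185 189]
 [191 191 190 192 188 158 109  93  97 140 180 189 188]
 [189 189 192 193 193 188 171 154 163 183 190 188 190]
 [191 193 191 195 192 192 191 188 189 189 188 187 190]
 [187 190 191 189 187 188 189 190 190 191 188 188 189]]
150 [79, 77, 78, 78, 77, 81, 79, 80, 77, 80, 79, 77, 80, 72, 59, 77, 148, 200, 203, 204, 202, 204, 205, 203, 203, 200, 203, 202, 203, 203, 201, 202, 200, 202, 201, 202, 201, 201, 202, 199, 200, 196, 199, 199, 199, 196, 197, 196, 200
[... 2363 characters left out ...]
1, 189, 188, 191, 188, 187, 189, 190, 130, 93, 111, 72, 70, 74, 79, 69, 65, 65, 65, 68, 84, 47, 23, 25, 66]
186 [76, 75, 73, 78, 74, 75, 75, 74, 74, 73, 73, 69, 124, 179, 190, 107, 62, 66, 64, 115, 125, 147, 174, 184, 185, 186, 186, 183, 184, 185, 182, 185, 185, 188, 183, 181, 184, 186, 183, 186, 184, 182, 181, 181, 173, 139, 94, 101, 120, 141, 89, 72, 75, 72, 70, 72, 72, 71, 59, 34, 22, 24, 38, 38, 64]
190 [77, 73, 75, 73, 73, 79, 74, 75, 74, 72, 69, 75, 77, 74, 57, 153, 182, 186, 128, 78, 66, 65, 170, 170, 146, 127, 130, 157, 179, 181, 180, 185, 187, 185, 188, 186, 182, 181, 177, 147, 131, 101, 87, 123, 176, 186, 174, 108, 73, 75, 73, 71, 71, 68, 67, 64, 36, 28, 28, 24, 29, 56, 68, 73, 72]
```

```bash
python3 - <<'E'
from fit import *
import pickle
robot.move_linear([595.2,-0.7,213],speed=30); robot.sleep(.3)
d=cam('wrist');pickle.dump(d,open('i11.pkl','wb'))
print(robot.current_tcp_pos(),robot.current_eef_rot(),robot.current_t())
b=pickle.load(open('i9.pkl','rb')); a=pickle.load(open('i10.pkl','rb'))
g=d['img'].astype(float).mean(2); s=g[168:184,312:332]; w=np.clip(150-s,0,None); vv,uu=np.mgrid[168:184,312:332]
print('dot',(uu*w).sum()/w.sum(),(vv*w).sum()/w.sum())
for n,q in(('i9',b),('i10',a),('i11',d)):
    h=q['img'].astype(float).mean(2)
    print(n,'cols318-323',h[140:170,318:324].mean(1).astype(int).tolist())
    for r in (168,172,176,180,184): print(r,'L',h[r,290:310].astype(int).tolist(),'R',h[r,332:354].astype(int).tolist())
E
```

```text
[595.20485678  -0.63103229 213.04906858] [-3.14158546e+00  7.11729573e-05  2.80139543e+00] 44.2083
dot 319.5112815884477 175.17576714801444
i9 cols318-323 [146, 144, 142, 142, 138, 133, 136, 138, 134, 127, 126, 117, 67, 67, 67, 69, 68, 65, 86, 122, 117, 112, 109, 115, 122, 129, 134, 134, 136, 136]
168 L [117, 119, 114, 113, 109, 108, 97, 73, 69, 81, 97, 61, 42, 41, 43, 52, 52, 75, 128, 130] R [116, 123, 136, 132, 128, 129, 113, 84, 69, 65, 64, 59, 45, 36, 46, 122, 138, 136, 125, 122, 125, 120]
172 L [106, 86, 84, 91, 102, 95, 72, 65, 69, 70, 56, 48, 51, 52, 81, 89, 136, 146, 144, 137] R [114, 108, 111, 114, 124, 125, 129, 113, 79, 64, 66, 65, 58, 43, 44, 47, 106, 132, 135, 131, 122, 121]
176 L [123, 116, 117, 124, 130, 97, 69, 67, 67, 55, 49, 42, 43, 43, 61, 118, 137, 145, 146, 132] R [111, 115, 117, 115, 111, 123, 125, 127, 96, 71, 66, 66, 64, 50, 48, 57, 138, 148, 136, 125, 122, 121]
180 L [109, 110, 119, 119, 128, 99, 71, 67, 67, 70, 98, 63, 42, 44, 45, 113, 118, 122, 124, 121] R [124, 133, 130, 130, 128, 129, 135, 138, 103, 72, 71, 65, 65, 56, 48, 70, 123, 127, 125, 134, 143, 144
[... 1777 characters left out ...]
192, 191] R [191, 190, 192, 193, 128, 99, 86, 152, 100, 71, 74, 68, 72, 72, 71, 67, 55, 33, 24, 23, 23, 63]
176 L [75, 147, 191, 199, 198, 135, 84, 76, 79, 87, 180, 106, 54, 63, 171, 190, 191, 192, 191, 190] R [187, 188, 191, 192, 153, 110, 92, 75, 106, 87, 77, 72, 75, 68, 72, 67, 66, 39, 28, 28, 55, 68]
180 L [77, 77, 167, 187, 186, 125, 80, 82, 83, 111, 175, 155, 81, 129, 181, 189, 189, 191, 191, 193] R [190, 190, 187, 163, 109, 86, 176, 190, 136, 87, 79, 70, 73, 68, 68, 61, 34, 28, 27, 27, 32, 38]
184 L [77, 79, 77, 146, 187, 176, 106, 72, 78, 78, 91, 177, 110, 66, 53, 130, 172, 183, 186, 187] R [189, 158, 92, 81, 108, 112, 173, 151, 92, 77, 74, 74, 64, 63, 44, 29, 24, 27, 28, 24, 34, 66]
```

```bash
python3 - <<'E'
from fit import *
import pickle
d=pickle.load(open('i11.pkl','rb')); b=pickle.load(open('i9.pkl','rb'))
Y=np.radians(160.5);tx=np.array([np.cos(Y),np.sin(Y),0]);ty=np.array([np.sin(Y),-np.cos(Y),0])
s=px2w(d,319.5,175.2,78.5); print('shaft',s)
for n,q,t,z in (('i9',b,[551.41,-235.95,141.67],20.),('i11',d,[595.2,-.63,213.05],91.4)):
    c=px2w(q,319.8,176,z); top=px2w(q,319.8,158.4,z); print(n,'ring centre tool x,y',top@tx-np.dot(t,tx)-20.4,c@ty-np.dot(t,ty),'eye',(np.array(q['eye'])-t)@tx,(np.array(q['eye'])-t)@ty)
print('shaft in tool',(s-[595.2,-.63,0])@tx,(s-[595.2,-.63,0])@ty)
E
```

```text
shaft [575.34771248   4.39036709  78.5       ]
i9 ring centre tool x,y 19.150050183062696 -1.4610151605450739 eye 69.68954852269118 -0.9075784579039241
i11 ring centre tool x,y 18.84195900700852 -1.546842396642461 eye 70.12036232137042 -0.7891588200039914
shaft in tool 20.38942287768172 -1.8944234298825695
```

```bash
python3 - <<'E'
from fit import *
import pickle
x,y=594.05,-.3
robot.move_linear([x,y,206],speed=40); robot.sleep(.15)
f0=robot.current_contact_force(); print(f0)
for z in (203,201.5,200,198.5,197,195.5):
    s=robot.move_linear([x,y,z],speed=12,f_stop=6); print(z,s,robot.current_tcp_pos().round(2),(robot.current_contact_force()-f0).round(1),round(robot.current_gripper_width()*93,1))
    if s: break
print(robot.current_t())
pickle.dump((cam('wrist'),cam('scene')),open('i12.pkl','wb'))
E
```

```text
[ 0.59808484  0.19816491 -2.05535345]
203 False [ 5.9398e+02 -2.9000e-01  2.0289e+02] [-0.4 -0.4  0.4] 17.2
201.5 False [ 5.9399e+02 -2.7000e-01  2.0142e+02] [-0.5 -0.  -0.6] 17.2
200 False [ 5.9397e+02 -2.8000e-01  1.9989e+02] [-1.  -0.3 -1.1] 17.0
198.5 False [ 5.9399e+02 -3.0000e-01  1.9837e+02] [-1.5 -0.8  0.9] 17.0
197 False [ 5.9399e+02 -2.7000e-01  1.9690e+02] [ 0.2 -0.4  1.3] 17.3
195.5 False [ 5.9405e+02 -3.3000e-01  1.9546e+02] [-1.  -0.3  0.7] 17.3
46.4583
```

```bash
python3 - <<'E'
from fit import *
x,y=594.05,-.3
f0=-2.05; z=195.5
while z>188.5:
    z-=.4; robot.move_linear([x,y,z],speed=10); robot.sleep(.06)
    f=np.mean([robot.current_contact_force()[2] for _ in range(4)])-f0
    print(round(z,1),robot.current_tcp_pos()[2].round(2),round(f,1),round(robot.current_gripper_width()*93,1))
    if f>9.6: break
print(robot.current_contact_force(),robot.current_tcp_pos(),robot.current_t())
E
```

```text
195.1 195.13 0.5 16.9
194.7 194.89 1.1 17.4
194.3 194.72 3.6 17.0
193.9 194.18 5.7 17.3
193.5 193.72 7.3 17.0
193.1 193.4 6.7 17.3
192.7 193.15 8.0 17.4
192.3 192.89 8.0 17.3
191.9 192.65 9.9 17.1
[-1.28937734 -0.30546236  7.80352133] [ 5.94532691e+02 -4.10138653e-01  1.92653312e+02] 49.3333
```

```bash
python3 - <<'E'
from fit import *
import pickle
x,y=594.05,-.3
robot.move_linear([x,y,191.5],speed=10); robot.sleep(.1); print(robot.current_tcp_pos()[2],robot.current_contact_force())
for w in (22,27,33,40,46,52,57):
    robot.move_gripper(w/93); print(w,round(robot.current_gripper_width()*93,1),round(robot.current_finger_force(),1),robot.current_contact_force().round(1),robot.current_tcp_pos()[2].round(2))
print(robot.current_t())
pickle.dump((cam('wrist'),cam('scene')),open('i13.pkl','wb'))
E
```

```text
192.37491131435394 [ 0.31985153 -1.07306674  7.90487477]
22 22.9 23.2 [-0.4  0.5  8.1] 192.47
27 27.9 19.2 [ 0.  -1.4  9.2] 192.6
33 33.5 10.4 [-0.6 -0.6  7.8] 192.58
40 39.9 6.9 [ 1.2 -0.8  8.8] 192.52
46 46.5 5.7 [-0.2 -0.   7.6] 192.21
52 52.4 6.3 [ 0.3 -1.3  4.5] 191.56
57 57.4 5.4 [ 0.  -0.6  4.1] 191.23
52.2167
```

```bash
python3 - <<'E'
from fit import *
import pickle
x,y=594.05,-.3
robot.move_linear([x,y,200],speed=40); print(robot.current_contact_force().round(1))
robot.move_linear([605,-6,225],speed=150); robot.sleep(.15); print(robot.current_contact_force().round(1))
d=cam('wrist'); pickle.dump(d,open('i14.pkl','wb')); print(robot.current_tcp_pos(),robot.current_t())
s=pickle.load(open('i3.pkl','rb'))[0]
for n,q in(('before',s),('after',d)):
    h=q['img'].astype(float).mean(2)
    print(n)
    for a in range(-180,180,20):
        t=np.radians(a)
        print(a,[int(h[tuple(np.round(w2px(q,[575.3+r*np.cos(t),4.4+r*np.sin(t),71]))[::-1].astype(int))]) for r in np.arange(14,33,1)])
E
```

```text
[-0.1 -0.1 -0.7]
[ 0.2  0.2 -1. ]
[604.15434909  -5.69340245 223.91053183] 53.2083
before
-180 [204, 207, 205, 165, 157, 152, 202, 202, 212, 211, 209, 210, 212, 211, 210, 211, 213, 127, 81]
-160 [206, 206, 208, 177, 164, 163, 152, 213, 213, 213, 212, 206, 211, 209, 209, 209, 198, 113, 83]
-140 [208, 210, 203, 202, 166, 158, 190, 205, 207, 207, 207, 207, 202, 208, 208, 211, 208, 171, 80]
-120 [198, 199, 201, 195, 177, 159, 181, 210, 207, 210, 210, 205, 209, 211, 210, 210, 205, 166, 82]
-100 [198, 197, 202, 197, 180, 149, 160, 203, 201, 202, 200, 198, 199, 199, 200, 200, 191, 150, 81]
-80 [196, 196, 196, 193, 184, 138, 165, 185, 204, 199, 198, 195, 197, 197, 194, 194, 172, 116, 77]
-60 [190, 192, 191, 191, 186, 132, 132, 177, 196, 196, 193, 197, 198, 195, 194, 194, 194, 114, 77]
-40 [193, 194, 197, 196, 188, 129, 142, 142, 195, 191, 194, 196, 190, 191, 191, 192, 184, 138, 78]
-20 [191, 195, 198, 193, 187, 142, 122, 177, 195, 193, 193, 193, 190, 190, 190, 191, 178, 97, 76]
0 [190, 190, 196, 196, 188, 140, 97, 126, 196, 196, 193, 199, 193, 192, 192, 182, 182, 117, 76]
20 [188, 188, 189, 
[... 1782 characters left out ...]
54, 73, 72, 66, 96, 178, 178, 44, 26]
40 [190, 188, 187, 187, 180, 114, 72, 47, 71, 156, 198, 197, 195, 197, 195, 187, 187, 62, 28]
60 [189, 187, 187, 188, 148, 104, 81, 50, 66, 178, 194, 194, 194, 194, 195, 196, 152, 64, 27]
80 [188, 192, 191, 160, 160, 107, 87, 73, 72, 70, 64, 173, 195, 195, 195, 195, 196, 100, 26]
100 [190, 190, 193, 170, 115, 111, 97, 74, 70, 169, 169, 197, 194, 194, 196, 200, 198, 108, 29]
120 [192, 193, 183, 183, 128, 94, 94, 75, 72, 161, 190, 198, 200, 200, 196, 199, 175, 128, 74]
140 [195, 194, 193, 164, 144, 122, 69, 70, 70, 66, 175, 199, 204, 200, 200, 198, 176, 176, 74]
160 [197, 197, 196, 169, 147, 129, 86, 73, 72, 128, 192, 205, 202, 207, 207, 205, 204, 161, 82]
```

The ring shows as an even dark band from 20 to about 23.3 mm radius, tight against the land all round, with its gap near -20°. It's seated in the groove. Next, the pliers go back in the stand.

```bash
python3 - <<'E'
from fit import *
import pickle
robot.move_ptp([545.8,284.9,212],[np.pi,0,np.radians(167.2)]); robot.sleep(.15)
f=robot.move_linear([545.8,284.9,150],speed=60,f_stop=4); print(f,robot.current_tcp_pos(),robot.current_contact_force())
if not f:
    print(robot.move_linear([545.8,284.9,131],speed=18,f_stop=2.5),robot.current_tcp_pos(),robot.current_contact_force(),robot.current_t())
E
```

```text
False [546.00333596 284.92443899 150.3935296 ] [-0.13272062 -0.42999225 -1.22579513]
True [545.86756026 284.89934045 136.74586678] [ 0.12421593 -0.44153804  3.66966915] 56.4167
```

Seated at 136.7, as before. Now release, retreat and hand in.

```bash
python3 - <<'E'
from fit import *
import pickle
robot.move_gripper(66/93); robot.move_gripper(82/93); robot.sleep(.1); print(robot.current_contact_force())
robot.move_linear([545.8,284.9,240],speed=120); robot.sleep(.3)
d=cam('wrist'); t=cam('top'); t0=pickle.load(open('i0.pkl','rb'))['top']; a=pickle.load(open('i1.pkl','rb'))[0]
print(robot.current_t(),robot.current_contact_force())
h=d['img'].astype(int)
# black handle blobs, compare with first wrist view of the stand
for n,q in(('first',a),('now',d)):
    m=(q['img'][150:235,285:385].max(2)<28).astype(np.uint8)
    k,_,st,ce=cv2.connectedComponentsWithStats(m); print(n,[(x[4],(px2w(q,c[0]+285,c[1]+150,140)).round(0)[:2].tolist()) for x,c in zip(st[1:],ce[1:]) if x[4]>40])
df=cv2.absdiff(t['img'],t0['img']).max(2)
for n,(u,v) in dict(tape=(366,116),carton=(245,121),can=(475,152)).items(): print(n,(df[v-30:v+30,u-35:u+35]>50).sum())
E
```

```text
[-0.58001382 -0.09101699 -0.08562453]
58.85 [-0.2589982  -0.29560116  0.28369919]
first [(np.int32(56), [516.0, 317.0]), (np.int32(117), [529.0, 287.0]), (np.int32(400), [548.0, 308.0]), (np.int32(324), [538.0, 262.0])]
now [(np.int32(54), [518.0, 318.0]), (np.int32(46), [530.0, 290.0]), (np.int32(370), [550.0, 308.0]), (np.int32(332), [539.0, 261.0])]
tape 0
carton 0
can 0
```

The pliers stand as they did at the start, and the tape roll, carton and oil can haven't moved.

```bash
python3 -c "
from bench import robot
print(robot.hand_in())"
```

```text
the job is handed in; nothing more can be done
None
```

The job is handed in, at about 59 s on the robot's clock: camera readings show the ring closed in the groove of the smallest shaft, the pliers back in their stand, and the tape roll, carton and oil can unmoved; no verdict came back.

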